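# Clip a padlock onto the sales stand's snap hook

## Robot

A 6-joint arm with a two-finger parallel gripper is mounted at the origin on the work surface. World frame = base frame: x ahead of the robot, y to its left, z up, the work surface at z = 0. Lengths are in mm, angles in rad, forces in N, time in s.
With the tool pointing down it reaches from about 300 to 775 mm from the base axis. Payload 14.6 kg.
Tool frame: the origin (TCP) lies at the very end of the fingers, on their centre line; the grasp point (between the pads) lies 19 mm behind it; z points along the fingers, y is the direction in which the jaws open and shut (so a half turn about z gives the same grasp; the last joint's range is limited). The gripper opens to 94 mm and grips with 3 to 60 N. Pads are 16 mm wide; open, the fingers measure 119 mm over their backs; the gripper's body (75 mm by 177 mm) begins 78 mm behind the grasp point.
Start: joints at [-1.391, 0.3, 1.521, -0, 1.321, -0.067], TCP at [134.36, -533.326, 205.446] pointing down, gripper open.
Joint ranges: [-3.03, 3.03], [-0.79, 2.21], [0.23, 2.52], [-1.04, 4.18], [0, 3.07], [-2.55, 2.55]. Speed limits (rad/s): [2.22, 2.22, 2.57, 3.14, 3.14, 3.14].

## Interface

Orientations are given as [roll, pitch, yaw] about the fixed x, y, z axes, in that order (R = Rz(yaw) Ry(pitch) Rx(roll)).
In Python, from cell import manip gives the robot as it stands.
- The arm moves only by the shell command python3 -m inch 'ROWS' [FORCE]. ROWS is a JSON object of lists of equal length, an entry for each row: "grip": the opening, from -1 (shut) to 1 (fully open), so that 0 is half open; "travel": the shift along the world's x, y, z in cm, a list of three; "turn": the turn, a rotation vector about the world's x, y, z in degrees, a list of three. A call has 1 to 10 rows; each row is the pose to reach, as a shift and turn from the pose measured when the call began; what a row does not reach only later rows make up. A row lasts 1/8 s, in which the tool goes at most 62.5 mm and 10.7 degrees, less where a joint would pass 70% of its speed; a pose out of reach is approached as far as the arm can. A call with a gripper value outside its range is refused whole. The fingers move at their own pace and stop on an object; FORCE is the grip in N (left out, the last holds). Time passes only in rows, so rows that repeat a pose let the fingers close. It gives the time, the measured TCP pose, the force and the opening at its end, in the units of the state.
- manip.read_state(): the state, without advancing time (a new reading comes with each control period).
- manip.camera(name): name is "side" or "top"; returns (picture, depth): 480x640x3 uint8, red, green, blue; 480x640 float32, mm along the optical axis (not along the pixel's ray), 0 where there is no reading.
- manip.calibration(name): a dict with "fx", "fy", "cx", "cy" (pixels), "world_from_camera" (4x4, takes a point from camera to world coordinates). Camera axes: x right, y up, looking along -z (the intrinsics and any distortion apply to the point x, -y, -z); pixel columns grow to the right and rows downward; lengths in mm; the calibration is good to about 2 mm. A picture is of the moment at which its call begins. calibration takes no time and is no camera call.
- manip.sign_off(): hands the job in, once; it reports no verdict.
Trained networks look in the newest picture that a camera, given by its name, has taken for a name from the list of things; names that differ only in an ending like _2 or _b are one class to them, and where a whole thing is asked for, a point or a joint stands for the part that bears it (a point fixed in the world has none). Each returns a list of dicts, best first, with "p" (0 to 1); they miss things now and then, are a little off and sometimes report something else, mostly with a low value. They report only what shows in the picture. A call takes as long as a camera call. They do not tell look-alikes from the thing itself.
- manip.look_for(camera, label): "bbox" ([left, top, right, bottom] in pixels, round what is visible of it).
The state is a dict: "clock": time; "joints": joint angles; "qd": joint speeds; "effort": joint torques, N m; "eef_pos": TCP position; "eef_rot": TCP orientation; "wrist_force": force on the tool from outside, world axes, zero at the start; "moment": the same for the moment, N m; "finger_gap": finger opening in mm.
Only numpy, scipy, OpenCV 4.12 (cv2) and the standard library are available. Lean on these libraries where they do the work, as an engineer would, in place of code of your own. Each camera call takes 0.05 s, during which the arm holds its last target.

## Task

Hang the brass padlock on the display stand's snap hook: press its closed shackle gently against the sprung gate until it passes inside onto the nose of the hook and the gate snaps shut again, then let go so that the padlock hangs still from the hook. The arm of the hook is springy and may be clamped higher or lower than its mark, so feel for the gate and do not force it; leave the crockery and glass where they are.

Things in the scene. Friction and masses are not known exactly. Their poses are not given: they have to be found in the camera images.
- stand: Display stand fixed to the table: black base 170 x 120 x 12 mm (origin: centre of its underside, z up), a 16 mm steel post 175 mm tall at x = +60 mm, y = 0, and clamped to it a steel snap hook pointing along the stand's -x, a loop of 8 mm bar in the vertical x-z plane: spine below, round bend reaching x = -77 mm, nose on top pointing back at the post; the gate closes the gap between.
- clamp_mark (a point): Point fixed to the stand: centre of the clamp on the post when it is at its mark, 130 mm above the table; the spine's axis starts here. The clamp holds firm but may sit up to 25 mm higher or lower than this; no reading shows it. The hook hinges here on a spring: pressed near the gate's tip it sinks about 0.8 mm per newton, and springs back.
- nose (a point): Point fixed to the stand: top of the nose's inner end (a 10 mm bead on the 8 mm bar, its axis 36 mm above the spine's axis) with the clamp at its mark and the arm unloaded. The real nose is up to 25 mm higher or lower and this point does not follow it. At x = -27, y = 0, z = 171 mm of the stand, same axes: -x along the nose to the bend (50 mm to its outside), +x to gate and post.
- gate_tip (a point): Point fixed to the stand: top of the shut gate at its free tip, clamp at its mark (does not follow the hook). A bar laid across the gate 6 to 14 mm from the tip (towards +x) must be pushed 14 to 20 mm down relative to the hook (the gate's stop comes at about 19) for the nose to enter the lock's eye; then it slides along -x under the nose and the gate snaps shut as it slips off the tip (the force drops).
- gate (a joint): The hook's gate: 6 mm round steel bar 52 mm long in line with the nose, tip 2 to 5 mm from the nose's end, hinged at its post end at x = +30 mm of the stand. 0 = shut; it opens only downwards into the loop, to its stop at 0.46 rad. Pressed 10 mm from its tip it starts to open at about 2.5 N and needs about 5.2 N at 0.4 rad; it shuts by its own spring.
- lock_grip (a point): Centre of the body of a brass padlock that stands on its side edge on the table: body 40 mm (x) x 20 mm thick (y) x 44 mm (z, height as it stands), about 120 g. x points to the shackle, y across the thickness, z up. Gripped across its thickness from above.
- lock_eye (a point): Middle of the opening under the padlock's closed shackle, 33 mm along x from lock_grip, same axes. The shackle is a U of 6 mm round bar in the lock's x-z plane; the opening is 16 mm wide in z (so each leg's outer side is 14 mm above or below this point) and 26 mm long in x: 13 mm each way from this point to the body and to the inside of the curve.
- mug: White mug, 80 mm diameter, 88 mm tall, handle at its +y; origin at the centre of its underside. To be left alone.
- tumbler: Glass tumbler, 60 mm diameter, 82 mm tall; origin at the centre of its underside. To be left alone.
- crock: Brown earthenware pot, 104 mm diameter, 84 mm tall; origin at the centre of its underside. To be left alone.
Not all that is in view belongs to the job. Several things look just like the part that bears lock_grip: the one meant starts farthest to the robot's left.

How it is judged (in metres and radians):
On the way, in this order (a step that is already met when the one before it is completed fails the run):
1. the padlock is lifted clear of the table (height (world z) of lock_grip above 0.08 m), for 0.1 s.
2. the padlock presses the gate open (value of joint gate above 0.2 rad and contact force between lock and stand above 0.5 N), for 0.1 s.
At the end, for the whole second after the job is handed in: The padlock hangs at rest (under 30 mm/s and 0.6 rad/s) from the hook: the gate is shut (under 0.08 rad), the middle of the shackle's opening is within 65 mm (level) of the nose point and more than 100 mm above the table, and the lock's body centre is lower than the nose point (value of joint gate below 0.08 rad and horizontal distance between lock_eye and nose below 0.065 m and height (world z) of lock_eye above 0.1 m and z of lock_grip in the frame of nose below 0 m and linear speed of lock below 0.03 m/s and angular speed of lock below 0.6 rad/s); the robot touches nothing.
It fails at once if the held padlock is forced against the hook or stand with more than 12 N (contact force between lock and stand above 12 N and contact force between the fingers and lock above 1 N).
It fails at once if the robot itself pushes the stand or hook with more than 12 N (contact force between any of the arm, the fingers and stand above 12 N).
It fails at once if the mug, tumbler or pot is moved more than 30 mm or tipped (distance of any of mug, tumbler, crock from where it was at the start of the episode above 0.03 m or angle between any of mug, tumbler, crock's own z axis and vertical above 0.3 rad).
It also fails if it takes over 64 s, if anything falls off the work surface, if the arm or the gripper's body presses on something with over 40 N, if the wrist force passes 120 N, or if a joint passes its speed limit or range.

## Working session

There is one attempt and no reset: what is moved stays moved. The work goes in short steps, Python scripts to look and compute and a shell command to move; the robot and the scene stay as the last step left them, time stands still between calls to the robot, and variables do not carry over. Pictures are saved under pics/ and viewed, and the job is handed in when it is done.

```bash
ls; mkdir -p pics; cat > h.py <<'E'
import numpy as np, cv2, json
from cell import manip
def cam(n,f):
    im,d=manip.camera(n); cv2.imwrite(f'pics/{f}.png',im[:,:,::-1]); np.save(f'pics/{f}.npy',d); return im,d
def w(n,u,v,d):
    c=manip.calibration(n); x=(u-c['cx'])/c['fx']*d; y=(v-c['cy'])/c['fy']*d
    T=np.array(c['world_from_camera']); return (T@np.stack([x,-y,-d*np.ones_like(x),np.ones_like(x)]))[:3]
def pix(n,p):
    c=manip.calibration(n); q=np.linalg.inv(np.array(c['world_from_camera']))@np.append(p,1)
    return c['fx']*q[0]/-q[2]+c['cx'], c['fy']*-q[1]/-q[2]+c['cy']
E
python3 - <<'E'
from h import *
for n in('side','top'):
    cam(n,n+'0'); c=manip.calibration(n); print({k:(np.round(v,3).tolist() if k=='world_from_camera' else v) for k,v in c.items()})
    for l in('stand','lock_grip','mug','tumbler','crock'): print(n,l,[(np.round(r['bbox']).tolist(),round(r['p'],2)) for r in manip.look_for(n,l)][:6])
print(manip.read_state())
E
```

```text
pics
{'fx': 449.7696019185385, 'fy': 449.7696019185385, 'cx': 317.7821606621938, 'cy': 243.2798895672648, 'world_from_camera': [[0.945, 0.169, -0.281, 242.228], [-0.327, 0.541, -0.775, -757.285], [0.021, 0.824, 0.566, 593.624], [0.0, 0.0, 0.0, 1.0]]}
side stand [([282.0, 147.0, 362.0, 228.0], 0.6)]
side lock_grip [([355.0, 337.0, 371.0, 380.0], 0.84), ([389.0, 259.0, 406.0, 285.0], 0.62), ([380.0, 411.0, 427.0, 445.0], 0.62), ([286.0, 147.0, 362.0, 231.0], 0.62), ([217.0, 370.0, 265.0, 397.0], 0.55)]
side mug [([278.0, 225.0, 317.0, 278.0], 0.9)]
side tumbler [([314.0, 285.0, 350.0, 335.0], 0.92)]
side crock [([416.0, 295.0, 485.0, 362.0], 0.56)]
{'fx': 433.938014481238, 'fy': 433.938014481238, 'cx': 313.74389150452845, 'cy': 249.25018736025854, 'world_from_camera': [[-0.126, 0.969, -0.214, 303.636], [-0.992, -0.123, 0.028, -73.455], [0.001, 0.216, 0.976, 942.378], [0.0, 0.0, 0.0, 1.0]]}
top stand [([150.0, 174.0, 218.0, 275.0], 0.62)]
top lock_grip [([462.0, 220.0, 480.0, 253.0], 0.9), ([413.0, 322.0, 430.0, 354.0], 0.87), ([393.0, 236.0, 426.0, 251.0], 0.69), ([301.0, 168.0, 325.0,
[... 157 characters left out ...]
.9), ([146.0, 174.0, 222.0, 276.0], 0.34)]
{'clock': 0.6, 'joints': array([-1.39060236e+00,  2.99878832e-01,  1.52099969e+00, -8.56676147e-07,
        1.32068168e+00, -6.65931742e-02]), 'qd': array([-0.00073217, -0.00084693, -0.00052982,  0.00135444,  0.00113483,
        0.00062792]), 'effort': array([ 6.17032329e-04, -5.31479073e+01, -3.52830255e+01,  7.08881509e-02,
        2.13838433e-02, -5.83588729e-06]), 'eef_pos': array([ 134.35912975, -533.33178088,  205.45732782]), 'eef_rot': array([3.14156033e+00, 2.98742735e-06, 2.46787357e-01]), 'wrist_force': array([-0.31474542,  0.59560243,  0.07825068]), 'moment': array([-0.01740983,  0.00052837, -0.03877807]), 'finger_gap': 93.86652016092633}
```

View pics/side0.png

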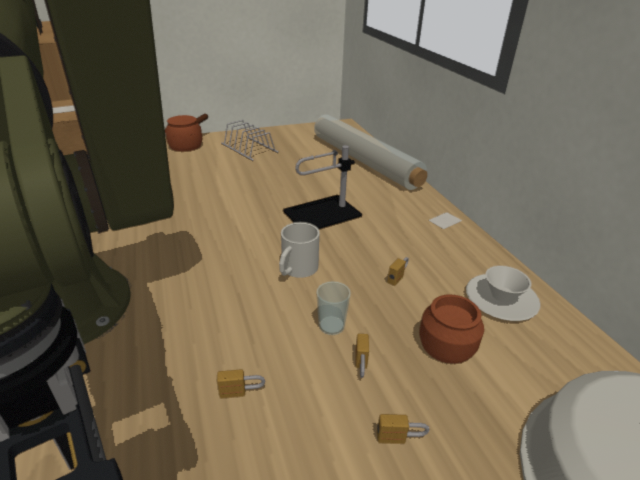

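View pics/top0.png

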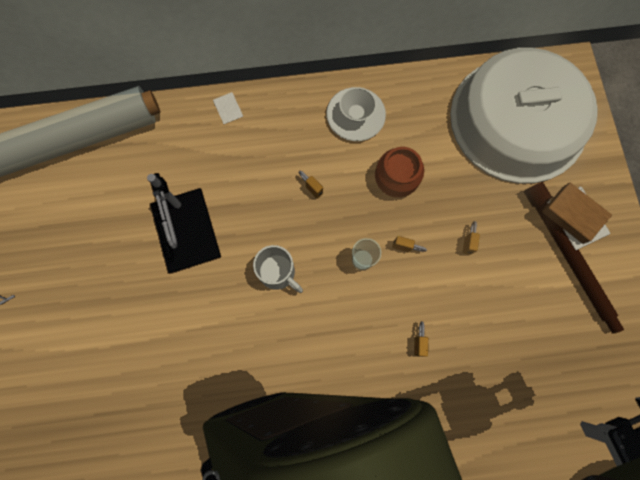

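Four look-alike padlocks in the top view: (313,184), (408,244), (472,238) and (421,340). World +y runs towards the left of the top image, so the one at (313,184), side (397,270), should be farthest left. I'll confirm this by position and with a crop.

```bash
cat > a.py <<'E'
from h import *
d=np.load('pics/top0.npy'); im=cv2.imread('pics/top0.png')
def reg(n,dd,b):
    l,t,r,bb=b; v,u=np.mgrid[t:bb,l:r]; z=dd[t:bb,l:r]; return u,v,w(n,u.ravel().astype(float),v.ravel().astype(float),z.ravel()).reshape(3,*z.shape)
for b in [(295,162,332,202),(390,230,430,256),(460,216,484,258),(410,318,434,360)]:
    u,v,P=reg('top',d,b); m=P[2]>32; print(b,'body top',P[:,m].mean(1).round(1), m.sum())
u,v,P=reg('top',d,(295,162,332,202))
m=P[2]>36
hull=P[:2,m].T.astype(np.float32); print('rect',cv2.minAreaRect(hull))
m2=(P[2]>8); print('all',cv2.minAreaRect(P[:2,m2].T.astype(np.float32)),P[2].max())
np.set_printoptions(linewidth=220)
print(P[2][4:32,4:32].round().astype(int))
c=cv2.resize(im[155:210,285:340],None,fx=10,fy=10,interpolation=cv2.INTER_CUBIC)
s=cv2.imread('pics/side0.png')[245:300,370:425]; s=cv2.resize(s,None,fx=4.5,fy=4.5,interpolation=cv2.INTER_CUBIC)
o=np.zeros((550,800,3),np.uint8);o[:,:550]=c;o[:248,550:798]=s;cv2.imwrite('pics/crop0.png',o)
for n,p in(('mug',(280,268)),('tumbler',(367,254)),('crock',(400,171))):
    print(n,w('top',np.array(float(p[0])),np.array(float(p[1])),d[p[1],p[0]]).round())
E
python3 a.py
```

```text
(295, 162, 332, 202) body top [ 638.9 -113.3   67.6] 212
(390, 230, 430, 256) body top [ 487.  -293.4   54. ] 228
(460, 216, 484, 258) body top [ 477.3 -436.1   49.5] 237
(410, 318, 434, 360) body top [ 278.9 -290.4   49.3] 257
rect ((490.99261474609375, -105.11672973632812), (43.751976013183594, 377.49896240234375), 87.01924133300781)
all ((494.1616516113281, -105.07831573486328), (49.934295654296875, 383.022705078125), 88.00376892089844) 942.3784741410142
[[  1   1  -3   3   1   4  -1   3   2   3   3   1   0   1   2   2  -2 942   1  -1   2   4   1   1   0   1   1  -1]
 [  0   1   0   0   2   2  -1   0   1   0  -3   2   1   1   1   2  -1   2   1   2   2   0   0   4   1  -1   3   4]
 [  1   2  -1  -1   0   2  -2  -2   1   3  -2   1 942   3   0   3  -1   3   2   1  -1   1   3   0   1  -3   0   0]
 [ -1  -1  -2   2   2   1   2  -2   0  -1   1   0  -1   0  -1   0   2   2  -3   1   0   0   2   0   0   0   2  -1]
 [ -1  -2   0   1   2   0  -2   2   0  -2   2   0   0   1   2  -1   3   2   1  -1   2   1   3   1   0   2   1   3]
 [ 30  34  33   0  -1   1   2  -3   2   4   4   2   1   0   1  
[... 1957 characters left out ...]
  43  45  44  45  46  45  44  42   0  -2   1   2]
 [  0   0   3   1   2   2   0   0   3  12  19  25  32  43  43  46  45  45  45  44  45  42  39  43   0   3   3   0]
 [  1   3   1   0   4   0   1   3   2   4  15  17  28  31  41  42  43  47  44  45  43  45  35  32  -1   0   0   1]
 [  1   2   3   0   2   2   0   1   0  -1   6  16  18  25  33  42  42  44  42  42  41  35  31  24  -1   1   2  -1]
 [  4   0   1   1  -1   1   1   0   3   1   1   4  13  21  29  34  41  44  43  43  36  30  27  20  -2  -1   0   2]
 [ -2   1   3   1  -1   0   4   1  -1   2   0   0   7  13  21  25  33  40  40  33  30  27  18   9  -1  -3  -3   0]]
mug [477. -21.   4.]
tumbler [ 484. -216.    3.]
crock [ 646. -306.   61.]
```

```bash
cat > b.py <<'E'
from h import *
d=np.load('pics/top0.npy'); im=cv2.imread('pics/top0.png')
from a import reg
for n,b in(('top',(140,165,225,280)),('side',(275,135,370,235))):
    dd=np.load(f'pics/{n}0.npy'); u,v,P=reg(n,dd,b)
    m=(P[2]>4)&(P[2]<20); I=cv2.imread(f'pics/{n}0.png')[b[1]:b[3],b[0]:b[2]]
    dark=(I.max(2)<40)&m
    R=cv2.minAreaRect(P[:2,dark].T.astype(np.float32)); print(n,'base',R,dark.sum())
    h=P[:,P[2]>60]; print('hi pts',h.shape)
    for q in h.T[::max(1,h.shape[1]//60)]: print(q.round(0).tolist(),end=' ')
    cv2.imwrite(f'pics/stand_{n}.png',cv2.resize(I,None,fx=5,fy=5,interpolation=cv2.INTER_CUBIC)); print()
E
python3 b.py
```

```text
(295, 162, 332, 202) body top [ 638.9 -113.3   67.6] 212
(390, 230, 430, 256) body top [ 487.  -293.4   54. ] 228
(460, 216, 484, 258) body top [ 477.3 -436.1   49.5] 237
(410, 318, 434, 360) body top [ 278.9 -290.4   49.3] 257
rect ((490.99261474609375, -105.11672973632812), (43.751976013183594, 377.49896240234375), 87.01924133300781)
all ((494.1616516113281, -105.07831573486328), (49.934295654296875, 383.022705078125), 88.00376892089844) 942.3784741410142
[[  1   1  -3   3   1   4  -1   3   2   3   3   1   0   1   2   2  -2 942   1  -1   2   4   1   1   0   1   1  -1]
 [  0   1   0   0   2   2  -1   0   1   0  -3   2   1   1   1   2  -1   2   1   2   2   0   0   4   1  -1   3   4]
 [  1   2  -1  -1   0   2  -2  -2   1   3  -2   1 942   3   0   3  -1   3   2   1  -1   1   3   0   1  -3   0   0]
 [ -1  -1  -2   2   2   1   2  -2   0  -1   1   0  -1   0  -1   0   2   2  -3   1   0   0   2   0   0   0   2  -1]
 [ -1  -2   0   1   2   0  -2   2   0  -2   2   0   0   1   2  -1   3   2   1  -1   2   1   3   1   0   2   1   3]
 [ 30  34  33   0  -1   1   2  -3   2   4   4   2   1   0   1  
[... 4917 characters left out ...]
5.0, 135.0] [635.0, 182.0, 130.0] [625.0, 183.0, 128.0] [599.0, 177.0, 131.0] [661.0, 179.0, 122.0] [638.0, 182.0, 121.0] [588.0, 173.0, 129.0] [520.0, 157.0, 143.0] [653.0, 178.0, 116.0] [638.0, 173.0, 117.0] [565.0, 172.0, 125.0] [557.0, 173.0, 123.0] [654.0, 185.0, 101.0] [648.0, 182.0, 95.0] [652.0, 184.0, 86.0] [644.0, 183.0, 76.0] [653.0, 183.0, 66.0] [242.0, -757.0, 594.0] [461.0, 23.0, 87.0] [458.0, 19.0, 87.0] [505.0, 6.0, 86.0] [496.0, 13.0, 81.0] [480.0, 21.0, 77.0] [458.0, 21.0, 78.0] [503.0, -0.0, 83.0] [481.0, 21.0, 71.0] [445.0, 12.0, 81.0] [496.0, 13.0, 71.0] [462.0, 20.0, 70.0] [505.0, -5.0, 78.0] [479.0, 23.0, 63.0] [440.0, 4.0, 80.0] [494.0, 13.0, 64.0] [460.0, 22.0, 62.0]
```

View pics/crop0.png

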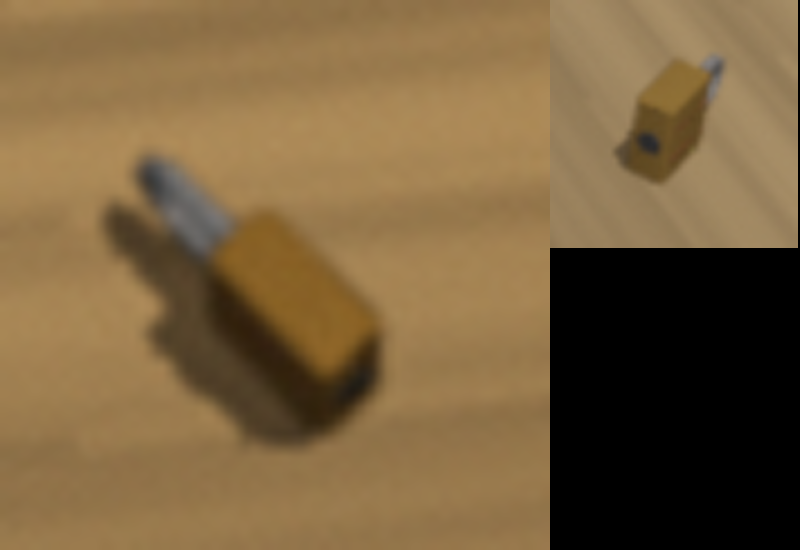

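View pics/stand_side.png

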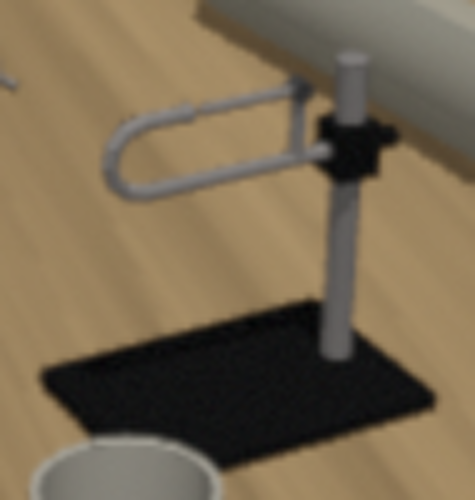

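```bash
sed -i 's/^print(P/#print(P/' a.py; cat > c.py <<'E'
from h import *
from a import reg
from scipy.spatial.transform import Rotation as R
for n,b in(('top',(140,165,225,280)),('side',(275,135,370,235))):
    dd=np.load(f'pics/{n}0.npy'); u,v,P=reg(n,dd,b); I=cv2.imread(f'pics/{n}0.png')[b[1]:b[3],b[0]:b[2]]
    m=(P[2]>4)&(P[2]<20)&(I.max(2)<40); rc=cv2.minAreaRect(P[:2,m].T.astype(np.float32)); print(n,'base z',np.median(P[2,m]), rc)
    t=(P[2]<4)&(P[2]>-10); print('table z',np.median(P[2,t]))
    th=np.radians(rc[2]); e=np.array([np.cos(th),np.sin(th)]);f=np.array([-e[1],e[0]])
    q=P[:2].reshape(2,-1).T-rc[0]; X=q@e;Y=q@f;Z=P[2].ravel()
    for lo in range(-80,70,6):
        for nm,zl,zh in(('nose/gate',152,185),('spine',115,150)):
            s=(X>=lo)&(X<lo+6)&(abs(Y)<20)&(Z>zl)&(Z<zh)
            if s.sum(): print(lo+3,nm,'Y',np.median(Y[s]).round(1),'Zmed',np.median(Z[s]).round(1),'Z80',np.percentile(Z[s],80).round(1),s.sum(),end=' | ')
        print()
# lock
d=np.load('pics/top0.npy');u,v,P=reg('top',d,(295,162,332,202))
m=(P[2]>38)&(P[2]<60)
# exclude shackle : brass colour
I=cv2.imread('pics/top0.png')[162:202,295:332].astype(int); br=(I[:,:,2]-I[:,:,0])>25
print('lock',(m&br).sum(),cv2.minAreaRect(P[:2,m&br].T.astype(np.float32)),P[:,m&br].mean(1))
s=(P[2]>28)&(P[2]<60)&~br; print('shackle',cv2.minAreaRect(P[:2,s].T.astype(np.float32)))
a=(P[2]>28)&(P[2]<60); print('both',cv2.minAreaRect(P[:2,a].T.astype(np.float32)))
d=np.load('pics/side0.npy');I=cv2.imread('pics/side0.png')
u,v,P=reg('side',d,(380,250,415,290));m=(P[2]>39)&(P[2]<60);print('side: ',cv2.minAreaRect(P[:2,m].T.astype(np.float32)),m.sum())
E
python3 c.py | grep -v '^(\|^rect\|^all'
```

```text
mug [477. -21.   4.]
tumbler [ 484. -216.    3.]
crock [ 646. -306.   61.]
top base z 12.605424243492678 ((588.67822265625, 179.09857177734375), (168.83154296875, 117.94075012207031), 10.787507057189941)
table z 0.6720949105067007
-77 nose/gate Y 0.3 Zmed 154.5 Z80 156.1 4 | -77 spine Y 0.8 Zmed 147.4 Z80 148.1 4 | 
-71 nose/gate Y -0.6 Zmed 159.8 Z80 162.3 19 | -71 spine Y -3.7 Zmed 143.1 Z80 145.3 5 | 
-65 nose/gate Y -1.3 Zmed 165.8 Z80 166.8 16 | -65 spine Y -2.5 Zmed 136.3 Z80 138.7 6 | 
-59 nose/gate Y -0.6 Zmed 166.9 Z80 169.4 15 | -59 spine Y -1.2 Zmed 133.8 Z80 134.4 10 | 
-53 nose/gate Y -1.0 Zmed 167.7 Z80 169.4 15 | -53 spine Y -0.5 Zmed 133.2 Z80 134.3 11 | 
-47 nose/gate Y -0.6 Zmed 168.9 Z80 170.4 13 | -47 spine Y -0.0 Zmed 132.1 Z80 133.2 12 | 
-41 nose/gate Y 0.1 Zmed 167.9 Z80 168.8 15 | -41 spine Y -0.6 Zmed 132.8 Z80 134.2 13 | 
-35 nose/gate Y -0.4 Zmed 168.4 Z80 168.7 15 | -35 spine Y -0.2 Zmed 132.7 Z80 134.1 14 | 
-29 nose/gate Y 1.1 Zmed 168.5 Z80 169.6 11 | -29 spine Y -0.6 Zmed 132.0 Z80 134.0 11 | 
-23 nose/gate Y 0.3 Zmed 167.0 Z80 168.4 7 | -23 spine Y 0
[... 3331 characters left out ...]
ne Y -6.4 Zmed 140.2 Z80 143.8 39 | 
61 nose/gate Y -1.2 Zmed 166.5 Z80 173.2 21 | 61 spine Y -7.0 Zmed 134.9 Z80 143.3 28 | 
67 nose/gate Y -0.6 Zmed 167.9 Z80 172.9 12 | 67 spine Y -7.2 Zmed 130.7 Z80 141.1 31 | 
lock 163 ((645.9058227539062, -117.47880554199219), (39.55796813964844, 20.482511520385742), 32.31837844848633) [ 645.31570543 -117.15149966   44.02044871]
shackle ((674.9967041015625, -96.92388916015625), (23.723814010620117, 5.284029960632324), 33.68372344970703)
both ((658.2662353515625, -109.54640197753906), (69.26214599609375, 20.515174865722656), 33.731929779052734)
side:  ((646.50537109375, -121.25484466552734), (40.6220588684082, 17.740177154541016), 32.87826156616211) 117
```

The crop shows the brass body at top pixel (313,184), with its shackle pointing to the upper left at (301,172). It is the leftmost candidate: y is about -119 mm, against -290, -293 and -436 for the others. It sits at about (646,-119) with a yaw of about 33°. The side crop shows the hook with its gate shut, the bend to the left and the post to the right. The clamp looks close to its mark, with the gate top at about 167 mm. Next I move above the lock.

```bash
python3 -m inch '{"grip":[1,1,1,1,1,1,1,1,1,1],"travel":[[5,4,0],[10,8.1,0],[15,12.1,0],[20,16.2,0],[25,20.2,0],[30,24.3,0],[35,28.3,0],[40,32.3,0],[45,36.4,0],[49,39.6,0]],"turn":[[0,0,4],[0,0,8],[0,0,12],[0,0,16],[0,0,19],[0,0,19],[0,0,19],[0,0,19],[0,0,19],[0,0,19]]}'
```

```text
clock: 1.85
eef_pos: [621.9, -138.9, 205.5]
eef_rot: [3.141, -0.0, 0.578]
wrist_force: [-0.1, -1.5, 0.9]
finger_gap: 93.9
```

```bash
python3 -m inch '{"grip":[1,1,1,1,1,1],"travel":[[2.4,2,-3],[2.4,2,-7],[2.4,2,-11],[2.4,2,-14],[2.4,2,-14],[2.4,2,-14]],"turn":[[0,0,0],[0,0,0],[0,0,0],[0,0,0],[0,0,0],[0,0,0]]}'; python3 - <<'E'
from h import *
o=np.zeros((300,800,3),np.uint8)
for i,(n,b) in enumerate((('side',(350,210,450,310)),('top',(260,130,360,230)))):
    im,d=cam(n,n+'1'); c=im[b[1]:b[3],b[0]:b[2],::-1]; o[:,i*400:i*400+300]=cv2.resize(c,(300,300),interpolation=cv2.INTER_CUBIC)
cv2.imwrite('pics/pre.png',o); s=manip.read_state(); print(s['eef_pos'],s['eef_rot'])
for n in('side','top'): print(n,'tcp pix',pix(n,s['eef_pos']), 'lockc',pix(n,[646,-119.3,22]))
E
```

```text
clock: 2.6
eef_pos: [646.5, -119.1, 67.1]
eef_rot: [3.14, -0.001, 0.578]
wrist_force: [0.9, 0.8, 1.1]
finger_gap: 94.0
[ 646.64231061 -119.07846996   67.38739533] [ 3.13946288e+00 -1.93514644e-03  5.78458448e-01]
side tcp pix (np.float64(398.3973347324347), np.float64(253.3788071046921)) lockc (np.float64(395.48802695328726), np.float64(271.27648535107085))
top tcp pix (np.float64(314.47598312472945), np.float64(179.75435717300874)) lockc (np.float64(314.56664852842675), np.float64(187.54681254854836))
```

View pics/pre.png

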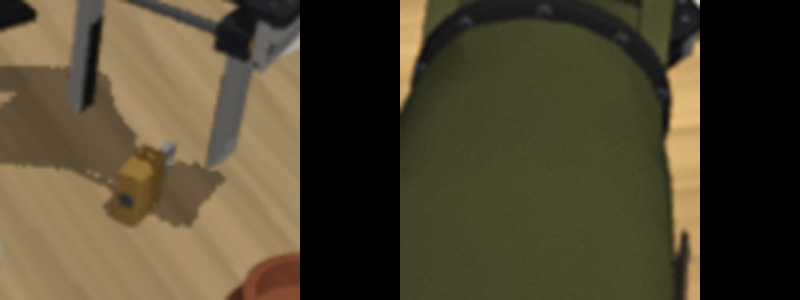

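```bash
python3 - <<'E'
from h import *
from a import reg
d=np.load('pics/side1.npy'); u,v,P=reg('side',d,(350,210,450,290))
c=np.array([646.6,-119.1]); th=.5785-np.pi/2; e=np.array([np.cos(th),np.sin(th)]); f=np.array([-e[1],e[0]]) # e jaw dir
q=P[:2].reshape(2,-1).T-c; Y=q@e; X=q@f; Z=P[2].ravel()
for lo,hi in((64,72),(72,82),(82,95)):
  for s in(1,-1):
    m=(Z>lo)&(Z<hi)&(Y*s>30)&(Y*s<75)&(abs(X)<25); print(lo,s,m.sum(),'jaw',np.percentile(Y[m],[2,50,98]).round(1),'X',np.percentile(X[m],[2,50,98]).round(1))
m=(Z>38)&(Z<55)&(abs(Y)<30); print('lock top',cv2.minAreaRect(np.c_[X[m],Y[m]].astype(np.float32)),Z[m].mean(),m.sum())
E
```

```text
(295, 162, 332, 202) body top [ 638.9 -113.3   67.6] 212
(390, 230, 430, 256) body top [ 487.  -293.4   54. ] 228
(460, 216, 484, 258) body top [ 477.3 -436.1   49.5] 237
(410, 318, 434, 360) body top [ 278.9 -290.4   49.3] 257
rect ((490.99261474609375, -105.11672973632812), (43.751976013183594, 377.49896240234375), 87.01924133300781)
all ((494.1616516113281, -105.07831573486328), (49.934295654296875, 383.022705078125), 88.00376892089844) 942.3784741410142
mug [477. -21.   4.]
tumbler [ 484. -216.    3.]
crock [ 646. -306.   61.]
64 1 7 jaw [47.3 49.8 53.5] X [-11.3  -8.4  -6.4]
64 -1 17 jaw [-54.  -46.5 -45.8] X [-11.1  -7.    4.8]
72 1 30 jaw [48.2 56.7 60.4] X [-11.1  -9.3   7.1]
72 -1 37 jaw [-58.5 -48.3 -44.9] X [-11.9  -8.6   7.4]
82 1 53 jaw [48.3 57.  60.3] X [-11.3  -8.4   6.7]
82 -1 44 jaw [-56.3 -48.1 -44.9] X [-11.7  -9.    5.7]
lock top ((-1.5188522338867188, 1.6293916702270508), (18.451141357421875, 41.284584045410156), 88.7938003540039) 41.95908699060979 126
```

The side crop shows the two fingers straddling the lock. After removing the camera bias measured on the fingers themselves, the lock lies within 1 mm of the TCP. I'll grip about 6 mm towards the shackle to shorten the lever.

```bash
python3 -m inch '{"grip":[1,1,1,1,1,-1,-1,-1,-1,-1],"travel":[[0.6,0.4,-2],[0.6,0.4,-4],[0.6,0.4,-5.5],[0.6,0.4,-6.3],[0.6,0.4,-6.3],[0.6,0.4,-6.3],[0.6,0.4,-6.3],[0.6,0.4,-6.3],[0.6,0.4,-6.3],[0.6,0.4,-6.3]],"turn":[[0,0,0],[0,0,0],[0,0,0],[0,0,0],[0,0,0],[0,0,0],[0,0,0],[0,0,0],[0,0,0],[0,0,0]]}' 50
```

```text
clock: 3.95
eef_pos: [652.7, -115.1, 4.5]
eef_rot: [3.139, -0.002, 0.579]
wrist_force: [0.4, -0.4, -0.7]
finger_gap: 47.3
```

```bash
python3 -m inch '{"grip":[-1,-1,-1,-1,-1,-1],"travel":[[0,0,0],[0,0,0],[0,0,0],[0,0,0],[0,0,0],[0,0,0]],"turn":[[0,0,0],[0,0,0],[0,0,0],[0,0,0],[0,0,0],[0,0,0]]}'
```

```text
clock: 4.7
eef_pos: [652.7, -115.1, 4.5]
eef_rot: [3.139, -0.002, 0.578]
wrist_force: [-0.3, 0.6, -0.5]
finger_gap: 19.6
```

The gap is 19.6 mm, which matches the 20 mm body, so the lock is gripped. I'll lift it, carry it to the stand, turn it 67° and hover.

```bash
python3 -m inch '{"grip":[-1,-1,-1,-1,-1,-1,-1,-1,-1,-1],"travel":[[0,0,4],[0,0,9],[0,0,14],[0,0,19],[-1,4,21],[-2,8,21],[-3,12,21],[-4,16,21],[-5,20,21],[-6,23,21]],"turn":[[0,0,0],[0,0,0],[0,0,4],[0,0,12],[0,0,20],[0,0,29],[0,0,38],[0,0,47],[0,0,56],[0,0,64]]}'
python3 -m inch '{"grip":[-1,-1,-1,-1],"travel":[[-0.5,1.5,0],[-1,3,0],[-1,3.4,0],[-1,3.4,0]],"turn":[[0,0,3],[0,0,3],[0,0,3],[0,0,3]]}'
```

```text
clock: 5.95
eef_pos: [592.1, 116.5, 214.4]
eef_rot: [3.14, -0.002, 1.701]
wrist_force: [-0.4, 0.0, -1.9]
finger_gap: 19.6
clock: 6.45
eef_pos: [582.3, 150.1, 214.3]
eef_rot: [3.14, -0.002, 1.752]
wrist_force: [-0.1, 0.1, -0.9]
finger_gap: 19.5
```

```bash
python3 - <<'E'
from h import *
o=np.zeros((450,800,3),np.uint8)
for i,(n,b) in enumerate((('side',(270,100,370,212)),('top',(130,160,230,272)))):
    im,d=cam(n,n+'2'); c=im[b[1]:b[3],b[0]:b[2],::-1]; o[:448,i*400:i*400+400]=cv2.resize(c,(400,448),interpolation=cv2.INTER_CUBIC)
cv2.imwrite('pics/hover.png',o); s=manip.read_state(); print(s['eef_pos'],s['eef_rot'])
E
```

```text
[582.31789451 149.80534316 214.28891754] [ 3.13961447e+00 -1.91994182e-03  1.75205379e+00]
```

View pics/hover.png

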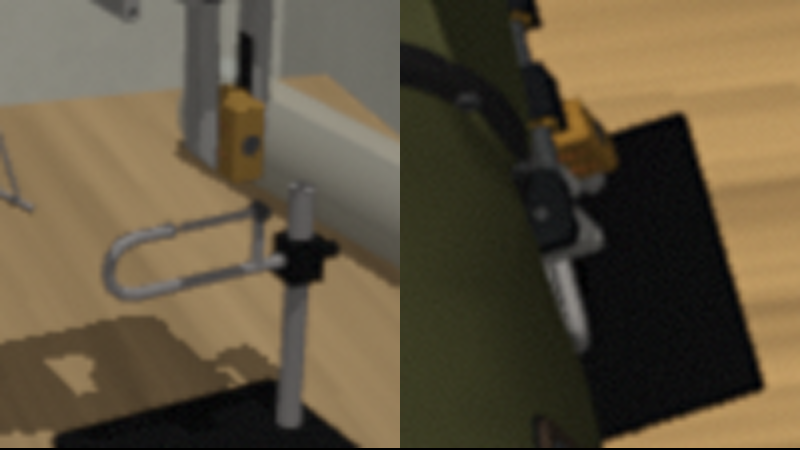

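```bash
python3 - <<'E' | tail -4
from h import *
from a import reg
d=np.load('pics/side2.npy');I=cv2.imread('pics/side2.png')
b=(270,100,370,212);u,v,P=reg('side',d,b);I=I[b[1]:b[3],b[0]:b[2]].astype(int)
br=(I[:,:,2]-I[:,:,0]>50)&(P[2]>180)&(P[2]<270)
th=np.radians(10.2);e=np.array([np.cos(th),np.sin(th)]);f=np.array([-e[1],e[0]])
q=P[:2,br].T-[588,174.4];X=q@e;Y=q@f;Z=P[2,br]
k=abs(Y)<90
for n,a in(('x',X[k]),('y',Y[k]),('z',Z[k]+1.8)): print(n,np.percentile(a,[1,5,50,95,99]).round(1))
end=k&(Y<np.percentile(Y[k],20)+4); print(end.sum(),np.percentile(X[end],[2,98]),np.percentile(Z[end],[2,98])+1.8,np.median(Y[end]))
E
```

```text
x [-20.6 -20.  -13.4  -1.9  -0.8]
y [-52.9 -52.3 -49.3 -30.  -24. ]
z [212.8 215.5 241.8 254.6 255.1]
121 [-20.54259358  -1.39086627] [212.95881643 254.48994977] -50.266677790126515
```

The lock is above the gate at about x = -11 and y = +1 mm in the stand frame, as planned. Now I descend and feel for contact.

```bash
python3 -m inch '{"grip":[-1,-1,-1,-1,-1,-1],"travel":[[0,0,-1],[0,0,-2],[0,0,-3],[0,0,-3.8],[0,0,-3.8],[0,0,-3.8]],"turn":[[0,0,0],[0,0,0],[0,0,0],[0,0,0],[0,0,0],[0,0,0]]}'; python3 -m inch '{"grip":[-1,-1,-1,-1],"travel":[[0,0,-0.2],[0,0,-0.4],[0,0,-0.4],[0,0,-0.4]],"turn":[[0,0,0],[0,0,0],[0,0,0],[0,0,0]]}'; python3 -m inch '{"grip":[-1,-1,-1,-1],"travel":[[0,0,-0.1],[0,0,-0.2],[0,0,-0.2],[0,0,-0.2]],"turn":[[0,0,0],[0,0,0],[0,0,0],[0,0,0]]}'
```

```text
clock: 7.3
eef_pos: [582.5, 149.9, 176.6]
eef_rot: [3.139, -0.002, 1.752]
wrist_force: [-0.8, -0.8, -0.6]
finger_gap: 19.7
clock: 7.8
eef_pos: [582.5, 149.9, 172.7]
eef_rot: [3.139, -0.002, 1.752]
wrist_force: [-0.0, -0.3, -0.6]
finger_gap: 19.6
clock: 8.3
eef_pos: [582.5, 149.8, 170.7]
eef_rot: [3.139, -0.002, 1.752]
wrist_force: [-0.6, -0.4, -1.0]
finger_gap: 19.7
```

```bash
python3 -m inch '{"grip":[-1,-1,-1],"travel":[[0,0,-0.1],[0,0,-0.2],[0,0,-0.2]],"turn":[[0,0,0],[0,0,0],[0,0,0]]}'; python3 -m inch '{"grip":[-1,-1,-1],"travel":[[0,0,-0.1],[0,0,-0.2],[0,0,-0.2]],"turn":[[0,0,0],[0,0,0],[0,0,0]]}';python3 -m inch '{"grip":[-1,-1,-1],"travel":[[0,0,-0.1],[0,0,-0.2],[0,0,-0.2]],"turn":[[0,0,0],[0,0,0],[0,0,0]]}'
```

```text
clock: 8.68
eef_pos: [582.4, 149.9, 168.6]
eef_rot: [3.139, -0.002, 1.752]
wrist_force: [-0.8, 0.3, 0.3]
finger_gap: 19.8
clock: 9.05
eef_pos: [582.4, 149.8, 166.4]
eef_rot: [3.139, -0.002, 1.752]
wrist_force: [-0.8, 0.3, -0.3]
finger_gap: 19.8
clock: 9.43
eef_pos: [582.3, 149.8, 164.3]
eef_rot: [3.14, -0.002, 1.752]
wrist_force: [-0.2, 0.7, -0.8]
finger_gap: 19.8
```

```bash
python3 -m inch '{"grip":[-1,-1,-1],"travel":[[0,0,-0.1],[0,0,-0.2],[0,0,-0.2]],"turn":[[0,0,0],[0,0,0],[0,0,0]]}'; python3 -m inch '{"grip":[-1,-1,-1],"travel":[[0,0,-0.1],[0,0,-0.2],[0,0,-0.2]],"turn":[[0,0,0],[0,0,0],[0,0,0]]}'; python3 -m inch '{"grip":[-1,-1,-1],"travel":[[0,0,-0.1],[0,0,-0.1],[0,0,-0.1]],"turn":[[0,0,0],[0,0,0],[0,0,0]]}'
```

```text
clock: 9.8
eef_pos: [582.4, 149.9, 162.4]
eef_rot: [3.14, -0.002, 1.752]
wrist_force: [-0.9, 0.6, 0.5]
finger_gap: 19.5
clock: 10.18
eef_pos: [582.3, 149.8, 160.3]
eef_rot: [3.14, -0.002, 1.752]
wrist_force: [-0.8, 0.5, 1.7]
finger_gap: 19.6
clock: 10.55
eef_pos: [582.3, 149.8, 159.3]
eef_rot: [3.14, -0.002, 1.752]
wrist_force: [-0.5, -0.0, 1.9]
finger_gap: 19.6
```

Contact shows at TCP z of about 162, and the gate starts to yield near 160. I keep pressing gently.

```bash
python3 -m inch '{"grip":[-1,-1,-1,-1],"travel":[[0,0,-0.1],[0,0,-0.2],[0,0,-0.3],[0,0,-0.3]],"turn":[[0,0,0],[0,0,0],[0,0,0],[0,0,0]]}'; python3 -m inch '{"grip":[-1,-1,-1,-1],"travel":[[0,0,-0.1],[0,0,-0.2],[0,0,-0.3],[0,0,-0.3]],"turn":[[0,0,0],[0,0,0],[0,0,0],[0,0,0]]}'; python3 -m inch '{"grip":[-1,-1,-1,-1],"travel":[[0,0,-0.1],[0,0,-0.2],[0,0,-0.3],[0,0,-0.3]],"turn":[[0,0,0],[0,0,0],[0,0,0],[0,0,0]]}'
python3 - <<'E'
from h import *
o=np.zeros((450,800,3),np.uint8)
for i,(n,b) in enumerate((('side',(285,110,365,200)),('top',(130,160,230,272)))):
    im,d=cam(n,n+'3'); c=im[b[1]:b[3],b[0]:b[2],::-1]; o[:448,i*400:i*400+400]=cv2.resize(c,(400,448),interpolation=cv2.INTER_CUBIC)
cv2.imwrite('pics/press.png',o); s=manip.read_state(); print(s['eef_pos'],s['wrist_force'],s['moment'])
E
```

```text
clock: 11.05
eef_pos: [582.3, 149.8, 156.2]
eef_rot: [3.14, -0.002, 1.752]
wrist_force: [-1.7, 0.0, 2.5]
finger_gap: 19.7
clock: 11.55
eef_pos: [582.3, 149.8, 153.2]
eef_rot: [3.14, -0.002, 1.752]
wrist_force: [-1.0, 0.0, 2.5]
finger_gap: 19.9
clock: 12.05
eef_pos: [582.4, 149.8, 150.2]
eef_rot: [3.14, -0.002, 1.752]
wrist_force: [-0.9, -0.2, 3.0]
finger_gap: 19.8
[582.37785658 149.84841521 150.27075901] [-0.72754642 -0.11003681  3.07226059] [0.06473557 0.01739442 0.05280893]
```

View pics/press.png

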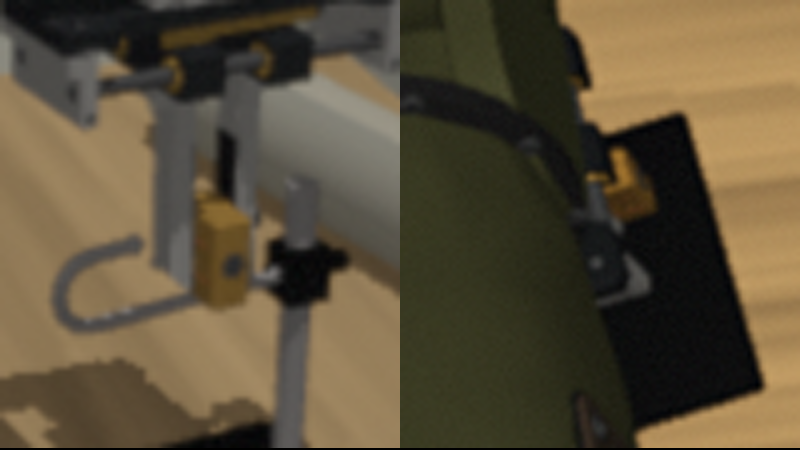

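The side crop shows the nose end free at (137,243), with the lock body over the gate at (222,255). The force is a steady 3.6 N or so net, so the gate is opening. I continue down.

```bash
python3 -m inch '{"grip":[-1,-1,-1,-1],"travel":[[0,0,-0.1],[0,0,-0.2],[0,0,-0.3],[0,0,-0.3]],"turn":[[0,0,0],[0,0,0],[0,0,0],[0,0,0]]}'; python3 -m inch '{"grip":[-1,-1,-1,-1],"travel":[[0,0,-0.1],[0,0,-0.2],[0,0,-0.3],[0,0,-0.3]],"turn":[[0,0,0],[0,0,0],[0,0,0],[0,0,0]]}'; python3 -m inch '{"grip":[-1,-1,-1,-1],"travel":[[0,0,-0.1],[0,0,-0.2],[0,0,-0.25],[0,0,-0.25]],"turn":[[0,0,0],[0,0,0],[0,0,0],[0,0,0]]}'
```

```text
clock: 12.65
eef_pos: [582.5, 149.8, 147.3]
eef_rot: [3.139, -0.002, 1.752]
wrist_force: [-0.6, 0.5, 3.5]
finger_gap: 19.5
clock: 13.15
eef_pos: [582.4, 149.9, 144.2]
eef_rot: [3.14, -0.002, 1.752]
wrist_force: [0.3, 0.6, 4.2]
finger_gap: 19.7
clock: 13.65
eef_pos: [582.4, 149.8, 141.7]
eef_rot: [3.14, -0.002, 1.752]
wrist_force: [-0.2, -0.3, 5.1]
finger_gap: 19.8
```

```bash
python3 - <<'E' | tail -8
from h import *
from a import reg
im,d=cam('side','side4');I=im[:,:,::-1]
b=(280,100,370,212);u,v,P=reg('side',d,b);I=I[b[1]:b[3],b[0]:b[2]].astype(int)
cv2.imwrite('pics/press2.png',cv2.resize(I.astype(np.uint8),None,fx=5,fy=5,interpolation=cv2.INTER_CUBIC))
th=np.radians(10.2);e=np.array([np.cos(th),np.sin(th)]);f=np.array([-e[1],e[0]])
q=P[:2].reshape(2,-1).T-[588,174.4];X=q@e;Y=q@f;Z=P[2].ravel()+1.8
br=((I[:,:,2]-I[:,:,0]>50)&(P[2]>120)&(P[2]<200)).ravel()&(abs(Y)<90)
end=br&(Y<np.percentile(Y[br],20)+4); print('end',end.sum(),np.percentile(X[end],[2,98]),np.percentile(Z[end],[2,98]),np.median(Y[end]))
for zz in range(136,186,8):
    m=end&(abs(Z-zz)<4); print(zz,np.median(Y[m]).round(2),end=' ')
print()
for lo in range(-60,-20,6):
    s=(X>=lo)&(X<lo+6)&(abs(Y)<10)&(Z>148)&(Z<180)
    if s.sum(): print(lo+3,np.median(Y[s]).round(1),np.median(Z[s]).round(1),np.percentile(Z[s],80).round(1),s.sum())
E
```

```text
end 106 [-20.05829915  -1.29330542] [139.06014309 181.87021905] -50.32253753266464
136 -49.39 144 -49.58 152 -50.94 160 -50.2 168 -50.8 176 -50.72 184 -50.19 
-57 -0.0 159.0 161.0 9
-51 -0.5 160.4 162.6 9
-45 0.2 161.5 162.8 8
-39 -0.2 160.8 162.5 6
-33 0.8 161.4 162.4 11
-27 2.7 163.3 163.3 1
```

View pics/press2.png

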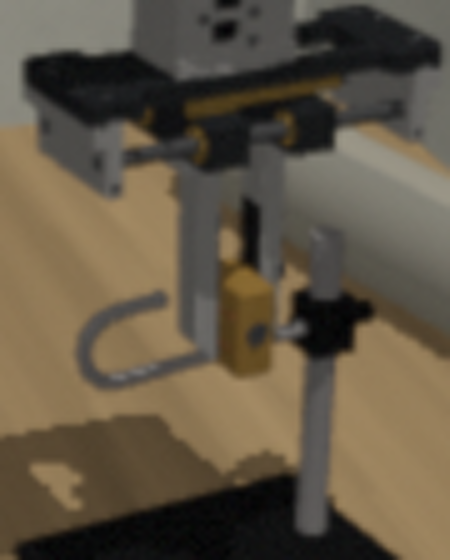

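The nose axis reads about 158.5 mm and the eye about 160 mm, so I go 1 mm lower and then slide along the hook.

```bash
python3 -m inch '{"grip":[-1,-1],"travel":[[0,0,-0.1],[0,0,-0.1]],"turn":[[0,0,0],[0,0,0]]}'; python3 -m inch '{"grip":[-1,-1,-1],"travel":[[-0.2,-0.04,0],[-0.4,-0.07,0],[-0.4,-0.07,0]],"turn":[[0,0,0],[0,0,0],[0,0,0]]}';python3 -m inch '{"grip":[-1,-1,-1],"travel":[[-0.2,-0.04,0],[-0.4,-0.07,0],[-0.4,-0.07,0]],"turn":[[0,0,0],[0,0,0],[0,0,0]]}'
```

```text
clock: 13.95
eef_pos: [582.3, 149.8, 140.6]
eef_rot: [3.14, -0.002, 1.752]
wrist_force: [-0.2, -0.2, 4.4]
finger_gap: 19.9
clock: 14.32
eef_pos: [578.0, 149.1, 140.5]
eef_rot: [3.14, -0.002, 1.752]
wrist_force: [-1.0, 0.3, 3.7]
finger_gap: 19.9
clock: 14.7
eef_pos: [573.7, 148.4, 140.4]
eef_rot: [3.141, -0.002, 1.752]
wrist_force: [-1.5, 0.4, 3.1]
finger_gap: 19.6
```

```bash
python3 -m inch '{"grip":[-1,-1,-1],"travel":[[-0.15,-0.03,0],[-0.3,-0.05,0],[-0.3,-0.05,0]],"turn":[[0,0,0],[0,0,0],[0,0,0]]}'; python3 -m inch '{"grip":[-1,-1,-1],"travel":[[-0.15,-0.03,0],[-0.3,-0.05,0],[-0.3,-0.05,0]],"turn":[[0,0,0],[0,0,0],[0,0,0]]}'
```

```text
clock: 15.08
eef_pos: [570.2, 147.7, 140.1]
eef_rot: [-3.141, -0.002, 1.752]
wrist_force: [-3.5, -0.0, 0.9]
finger_gap: 19.7
clock: 15.45
eef_pos: [567.2, 147.2, 140.1]
eef_rot: [-3.141, -0.002, 1.752]
wrist_force: [1.0, -0.0, 0.3]
finger_gap: 19.6
```

```bash
python3 -m inch '{"grip":[-1,-1,-1],"travel":[[-0.15,-0.03,0],[-0.3,-0.05,0],[-0.3,-0.05,0]],"turn":[[0,0,0],[0,0,0],[0,0,0]]}'; python3 - <<'E'
from h import *
o=np.zeros((450,800,3),np.uint8)
for i,(n,b) in enumerate((('side',(285,110,365,200)),('top',(130,160,230,272)))):
    im,d=cam(n,n+'5'); c=im[b[1]:b[3],b[0]:b[2],::-1]; o[:448,i*400:i*400+400]=cv2.resize(c,(400,448),interpolation=cv2.INTER_CUBIC)
cv2.imwrite('pics/slide.png',o); s=manip.read_state(); print(s['eef_pos'],s['wrist_force'],s['moment'])
E
```

```text
clock: 15.82
eef_pos: [564.1, 146.7, 140.2]
eef_rot: [-3.141, -0.002, 1.752]
wrist_force: [0.1, -0.8, 2.0]
finger_gap: 19.5
[564.12270143 146.76146673 140.13146348] [0.36385337 0.75887902 1.64895804] [ 0.02202828  0.05863621 -0.03288409]
```

View pics/slide.png

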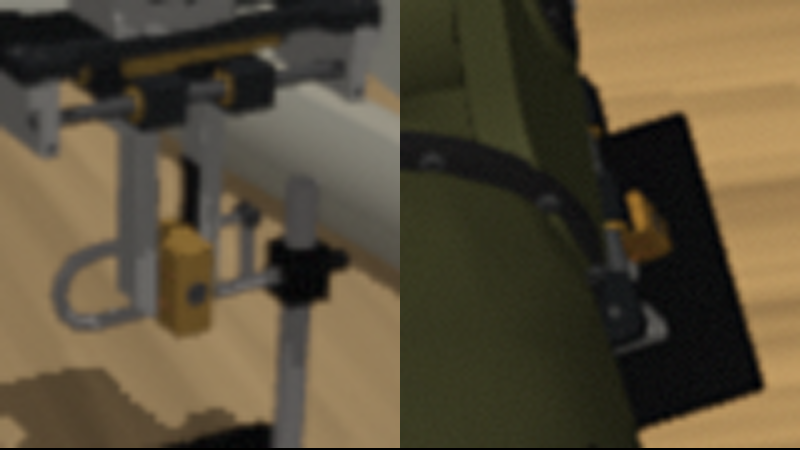

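The lock is now over the nose. The gate looks back in line (right of the body, toward (250,213)), and the net upward force of about 2 N suggests the upper leg is resting on the nose. I raise slightly and slide to mid-nose.

```bash
python3 -m inch '{"grip":[-1,-1,-1],"travel":[[0,0,0.2],[0,0,0.3],[0,0,0.3]],"turn":[[0,0,0],[0,0,0],[0,0,0]]}'; python3 -m inch '{"grip":[-1,-1,-1,-1],"travel":[[-0.3,-0.05,0],[-0.6,-0.1,0],[-0.9,-0.16,0],[-0.9,-0.16,0]],"turn":[[0,0,0],[0,0,0],[0,0,0],[0,0,0]]}';  python3 - <<'E'
from h import *
o=np.zeros((450,800,3),np.uint8)
for i,(n,b) in enumerate((('side',(285,110,365,200)),('top',(130,160,230,272)))):
    im,d=cam(n,n+'6'); c=im[b[1]:b[3],b[0]:b[2],::-1]; o[:448,i*400:i*400+400]=cv2.resize(c,(400,448),interpolation=cv2.INTER_CUBIC)
cv2.imwrite('pics/slide2.png',o); s=manip.read_state(); print(s['eef_pos'],s['wrist_force'],s['moment'])
E
```

```text
clock: 16.3
eef_pos: [564.1, 146.7, 143.1]
eef_rot: [-3.141, -0.002, 1.752]
wrist_force: [0.1, 0.9, -0.6]
finger_gap: 19.9
clock: 16.8
eef_pos: [554.9, 145.1, 143.2]
eef_rot: [-3.141, -0.002, 1.752]
wrist_force: [-0.4, -0.6, -0.5]
finger_gap: 19.7
[555.0662857  145.13453974 143.16119004] [ 0.03001276  0.24924602 -0.19892048] [-0.02142719 -0.12365592 -0.01369864]
```

View pics/slide2.png

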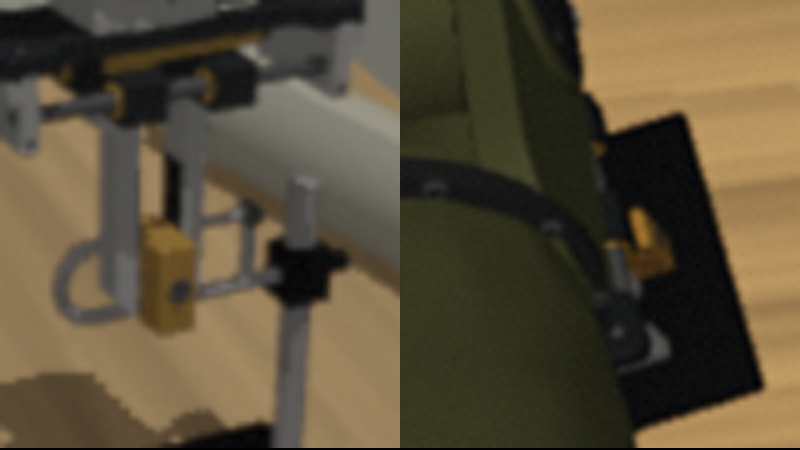

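The gate shows as a straight line from (205,220) to (245,213), so it is shut. To check that the nose is really inside the eye, I lift a few mm: the lower leg should meet the nose from below.

```bash
python3 -m inch '{"grip":[-1,-1,-1],"travel":[[0,0,0.2],[0,0,0.4],[0,0,0.4]],"turn":[[0,0,0],[0,0,0],[0,0,0]]}'; python3 -m inch '{"grip":[-1,-1,-1],"travel":[[0,0,0.2],[0,0,0.4],[0,0,0.4]],"turn":[[0,0,0],[0,0,0],[0,0,0]]}'
```

```text
clock: 17.27
eef_pos: [555.2, 145.1, 147.4]
eef_rot: [-3.141, -0.002, 1.752]
wrist_force: [-0.3, -0.5, -1.1]
finger_gap: 19.4
clock: 17.65
eef_pos: [555.2, 145.2, 151.5]
eef_rot: [-3.141, -0.002, 1.752]
wrist_force: [0.1, 0.0, -0.9]
finger_gap: 19.9
```

```bash
python3 -m inch '{"grip":[-1,-1,-1],"travel":[[0,0,0.1],[0,0,0.2],[0,0,0.2]],"turn":[[0,0,0],[0,0,0],[0,0,0]]}';  python3 - <<'E'
from h import *
o=np.zeros((450,800,3),np.uint8)
for i,(n,b) in enumerate((('side',(285,110,365,200)),('top',(130,160,230,272)))):
    im,d=cam(n,n+'7'); c=im[b[1]:b[3],b[0]:b[2],::-1]; o[:448,i*400:i*400+400]=cv2.resize(c,(400,448),interpolation=cv2.INTER_CUBIC)
cv2.imwrite('pics/lift.png',o); s=manip.read_state(); print(s['eef_pos'],s['wrist_force'],s['moment'])
E
```

```text
clock: 18.02
eef_pos: [555.2, 145.2, 153.5]
eef_rot: [-3.141, -0.002, 1.752]
wrist_force: [0.2, 0.5, -2.8]
finger_gap: 19.8
[555.19592005 145.13687722 153.45387747] [ 0.96993642  0.736979   -2.87896893] [-0.0513935  -0.15084168 -0.01540888]
```

View pics/lift.png

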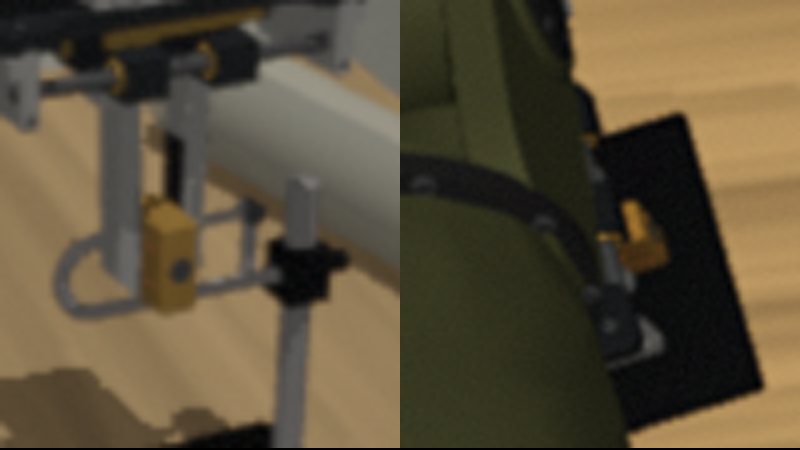

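The downward force confirms the lower leg is under the nose, with the free range at TCP z of about 142 to 151.5. I go to the centre (147) and tilt about the eye by 35°, body down, so that the lock swings little when released.

```bash
python3 -m inch '{"grip":[-1,-1,-1],"travel":[[0,0,-0.3],[0,0,-0.65],[0,0,-0.65]],"turn":[[0,0,0],[0,0,0],[0,0,0]]}'; python3 -m inch '{"grip":[-1,-1,-1,-1],"travel":[[-0.02,0.1,-0.14],[-0.04,0.2,-0.27],[-0.07,0.41,-0.51],[-0.07,0.41,-0.51]],"turn":[[3,0.5,0],[5.9,1.1,0],[11.8,2.1,0],[11.8,2.1,0]]}'
```

```text
clock: 18.5
eef_pos: [555.1, 145.1, 146.6]
eef_rot: [-3.141, -0.002, 1.752]
wrist_force: [0.7, -0.2, -0.4]
finger_gap: 19.9
clock: 19.0
eef_pos: [554.5, 148.2, 141.2]
eef_rot: [-3.141, -0.21, 1.751]
wrist_force: [-0.1, 1.1, -0.6]
finger_gap: 19.7
```

```bash
python3 -m inch '{"grip":[-1,-1,-1,-1,-1],"travel":[[-0.04,0.25,-0.22],[-0.09,0.51,-0.42],[-0.14,0.8,-0.58],[-0.19,1.04,-0.69],[-0.19,1.04,-0.69]],"turn":[[5.9,1.1,0],[11.8,2.1,0],[17.7,3.2,0],[22.6,4.1,0],[22.6,4.1,0]]}';  python3 - <<'E'
from h import *
o=np.zeros((450,800,3),np.uint8)
for i,(n,b) in enumerate((('side',(285,110,365,200)),('top',(130,160,230,272)))):
    im,d=cam(n,n+'8'); c=im[b[1]:b[3],b[0]:b[2],::-1]; o[:448,i*400:i*400+400]=cv2.resize(c,(400,448),interpolation=cv2.INTER_CUBIC)
cv2.imwrite('pics/tilt.png',o); s=manip.read_state(); print(s['eef_pos'],s['wrist_force'],s['moment'],s['joints'].round(2))
E
```

```text
clock: 19.62
eef_pos: [552.3, 158.1, 133.5]
eef_rot: [-3.138, -0.609, 1.748]
wrist_force: [-0.0, 0.6, -0.9]
finger_gap: 19.7
[552.57805172 158.742677   134.38610531] [ 0.10885543 -0.27416122 -1.06775107] [-0.34674526 -0.17226787  0.05732443] [-0.05  0.49  1.55  0.61  1.31 -0.46]
```

View pics/tilt.png

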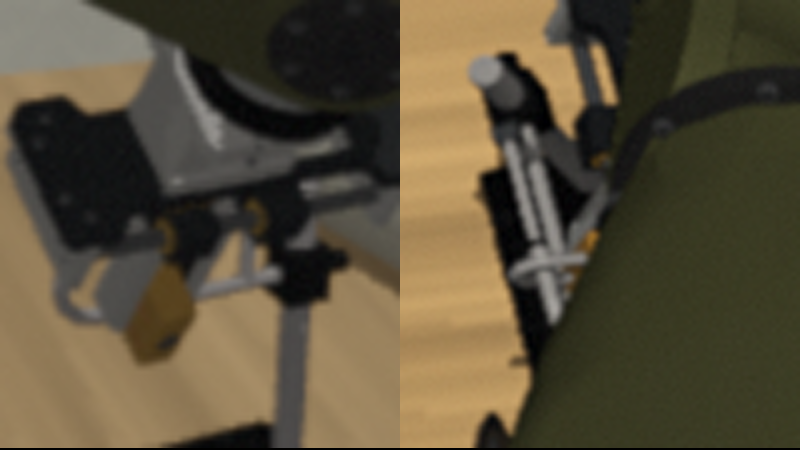

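The top crop shows the shackle looped round the nose at about (545,268), with the gate in line with the nose. There are no contact forces. I lower the lock along its axis until the curve is near the nose, then release.

```bash
python3 -m inch '{"grip":[-1,-1,-1],"travel":[[0.04,-0.2,-0.15],[0.08,-0.4,-0.35],[0.08,-0.4,-0.35]],"turn":[[0,0,0],[0,0,0],[0,0,0]]}'
```

```text
clock: 20.1
eef_pos: [553.3, 154.8, 130.8]
eef_rot: [-3.141, -0.608, 1.751]
wrist_force: [-0.3, 0.3, -0.4]
finger_gap: 19.8
```

```bash
python3 -m inch '{"grip":[-0.6,-0.4,-0.2,0,0,0,0,0],"travel":[[0,0,0],[0,0,0],[0,0,0],[0,0,0],[0,0,0],[0,0,0],[0,0,0],[0,0,0]],"turn":[[0,0,0],[0,0,0],[0,0,0],[0,0,0],[0,0,0],[0,0,0],[0,0,0],[0,0,0]]}';  python3 - <<'E'
from h import *
o=np.zeros((450,800,3),np.uint8)
for i,(n,b) in enumerate((('side',(285,110,365,200)),('top',(130,160,230,272)))):
    im,d=cam(n,n+'9'); c=im[b[1]:b[3],b[0]:b[2],::-1]; o[:448,i*400:i*400+400]=cv2.resize(c,(400,448),interpolation=cv2.INTER_CUBIC)
cv2.imwrite('pics/rel.png',o); s=manip.read_state(); print(s['eef_pos'],s['wrist_force'],s['moment'])
E
```

```text
clock: 21.1
eef_pos: [553.3, 154.7, 130.8]
eef_rot: [-3.141, -0.608, 1.751]
wrist_force: [0.1, 0.2, 0.3]
finger_gap: 47.0
[553.33168288 154.72172948 130.80919109] [ 0.13559765  0.08038919 -1.01051891] [-0.26843081 -0.07822465 -0.03506745]
```

View pics/rel.png

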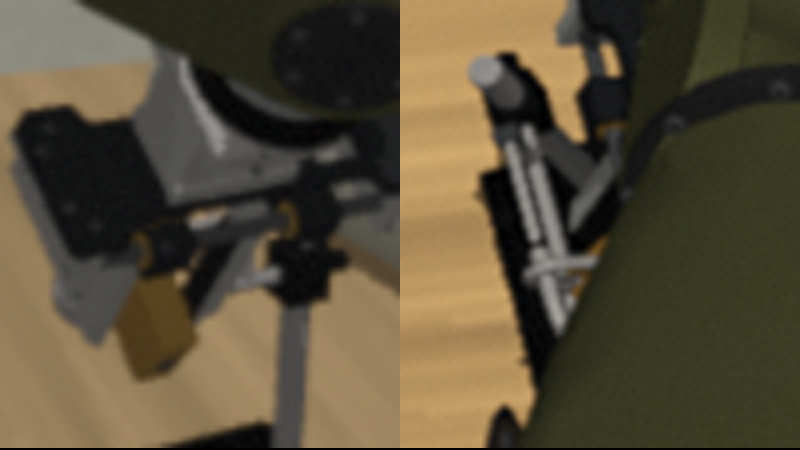

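The padlock hangs from the nose with the fingers clear on both sides. I retreat along the finger axis.

```bash
python3 -m inch '{"grip":[0,0,0,0,0,0,0,0,0,0],"travel":[[0.1,-0.6,0.8],[0.2,-1.1,1.6],[0.3,-1.7,2.5],[0.4,-2.3,3.3],[0.6,-3.4,4.9],[0.8,-4.5,6.6],[1,-5.7,8.2],[1.2,-6.8,9.8],[1.4,-7.9,11.5],[1.6,-9.1,13]],"turn":[[0,0,0],[0,0,0],[0,0,0],[0,0,0],[0,0,0],[0,0,0],[0,0,0],[0,0,0],[0,0,0],[0,0,0]]}'; python3 -m inch '{"grip":[0,0,0,0,0,0,0,0],"travel":[[-1,-4,2],[-2,-8,4],[-3,-12,4],[-4,-16,4],[-5,-20,4],[-6,-24,4],[-6,-24,4],[-6,-24,4]],"turn":[[0,0,0],[0,0,0],[0,0,0],[0,0,0],[0,0,0],[0,0,0],[0,0,0],[0,0,0]]}';  python3 - <<'E'
from h import *
o=np.zeros((450,800,3),np.uint8)
for i,(n,b) in enumerate((('side',(285,110,365,200)),('top',(130,160,230,272)))):
    im,d=cam(n,n+'10'); c=im[b[1]:b[3],b[0]:b[2],::-1]; o[:448,i*400:i*400+400]=cv2.resize(c,(400,448),interpolation=cv2.INTER_CUBIC)
cv2.imwrite('pics/done.png',o); s=manip.read_state(); print(s['eef_pos'],s['wrist_force'])
E
```

```text
clock: 22.45
eef_pos: [569.3, 63.1, 261.8]
eef_rot: [-3.141, -0.607, 1.751]
wrist_force: [0.4, -0.0, -0.5]
finger_gap: 46.6
clock: 23.45
eef_pos: [509.4, -176.7, 302.0]
eef_rot: [-3.141, -0.607, 1.751]
wrist_force: [0.9, 0.0, 0.5]
finger_gap: 46.9
[ 509.50625455 -176.11080727  302.08360843] [ 0.57447066  0.95279365 -0.45584652]
```

View pics/done.png

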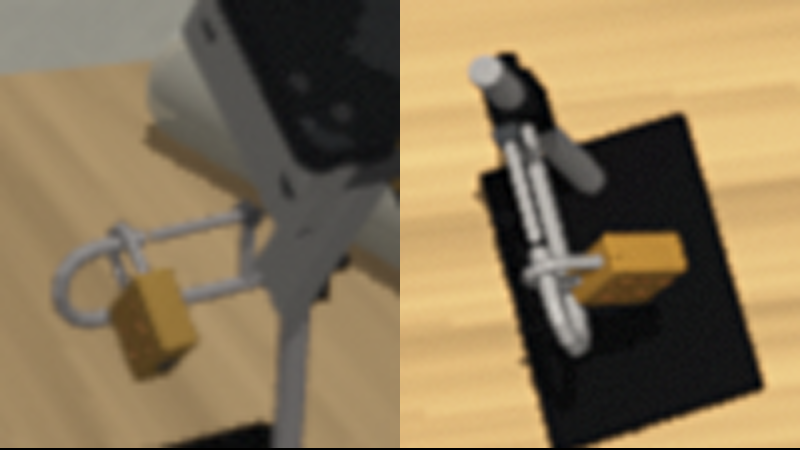

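The lock hangs on the nose, with its shackle looped round the bar at side (125,240) and top (545,270) and the gate shut in line. I wait a second, then check that it is at rest and the crockery has not moved.

```bash
python3 -m inch '{"grip":[0,0,0,0,0,0,0,0,0,0],"travel":[[-1,-4,0],[-2,-8,0],[-3,-10,0],[-3,-10,0],[-3,-10,0],[-3,-10,0],[-3,-10,0],[-3,-10,0],[-3,-10,0],[-3,-10,0]],"turn":[[0,0,0],[0,0,0],[0,0,0],[0,0,0],[0,0,0],[0,0,0],[0,0,0],[0,0,0],[0,0,0],[0,0,0]]}';  python3 - <<'E' | grep -v '^(\|rect\|^all'
from h import *
from a import reg
a,d=cam('top','top11')
for l in('mug','tumbler','crock'): print(l,[(np.round(r['bbox']).tolist(),round(r['p'],2)) for r in manip.look_for('top',l)][:1])
b,_=cam('top','top12')
A=cv2.imread('pics/top10.png')[200:250,130:230].astype(int)
for x in(a,b): print('diff',abs(x[200:250,130:230,::-1].astype(int)-A).max(2).mean(), (abs(x[200:250,130:230,::-1].astype(int)-A).max(2)>40).sum())
u,v,P=reg('top',d,(170,210,205,245)); I=a[210:245,170:205].astype(int)
br=(I[:,:,0]-I[:,:,2]>60)&(P[2]<200); print('lock visible pts mean',P[:,br].mean(1).round(),P[2,br].min().round(),P[2,br].max().round())
cv2.imwrite('pics/end.png',a[:,:,::-1])
E
```

```text
clock: 24.8
eef_pos: [479.5, -276.1, 302.1]
eef_rot: [-3.141, -0.607, 1.752]
wrist_force: [-0.2, -0.7, 0.3]
finger_gap: 46.8
mug [477. -21.   4.]
tumbler [ 484. -216.    3.]
crock [ 646. -306.   61.]
mug [([252.0, 246.0, 303.0, 294.0], 0.56)]
tumbler [([353.0, 238.0, 383.0, 271.0], 0.81)]
crock [([377.0, 148.0, 427.0, 196.0], 0.84)]
diff 13.0392 0
diff 13.0524 0
lock visible pts mean [559. 137. 139.] 11.0 165.0
```

View pics/end.png

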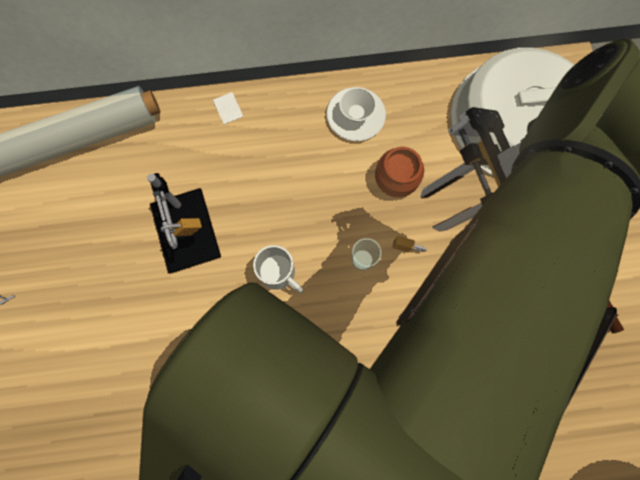

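```bash
python3 -c "
from cell import manip
print(manip.sign_off())"
```

```text
the job is handed in; nothing more can be done
None
```

The padlock that started farthest to the robot's left now hangs from the snap hook with the gate shut, and I handed the job in at about 25 s of the 64 s allowed. No verdict was reported.

- **Feeling for the gate:** I gripped the lock across its thickness at 50 N, turned it 67° and lowered it onto the gate. Contact came at TCP z of about 162 mm and the gate began to yield near 160 mm. Net force peaked at about 5.5 N, against the 12 N limit.
- **Onto the nose:** I slid the lock along -x until the force dropped. Lifting it a few mm then met the nose from below with about 2 N, which confirmed the nose was inside the eye. I tilted it 35° body-down about the eye before letting go, so it would swing little.
- **Last checks:**
  - Both cameras showed the shackle round the nose and the gate in line with it.
  - Between top views more than a second apart no pixel in the hook area changed strongly, so the lock looked still.
  - The mug, tumbler and pot were within a few pixels of their first detections.
  - The arm was clear, with wrist force at about zero.
- **Weaker points:**
  - I judged the gate shut only from the pictures and the force drop; no joint reading was available.
  - The two cameras disagreed by about 4 mm. I corrected the side view from where it saw the fingers.
  - The force contact put the gate top 1 to 2 mm lower than the cameras did.
  - The lock leans to one side, apparently against the hook's spine, because its body is too long to hang straight inside the loop.

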